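# Lock off the screen printer's isolator with two rods

## Robot

A 6-joint arm with a two-finger parallel gripper is mounted at the origin on a cart in front of the work surface, level with it; the furniture and walls round the work are solid. World frame = base frame: x ahead of the robot, y to its left, z up, the work surface at z = 0. Lengths are in m, angles in rad, forces in N, time in s.
With the tool pointing down it reaches from about 0.425 to 0.95 m from the base axis. Payload 14.7 kg.
Tool frame: the origin (TCP) lies midway between the tips of the shut fingers; the grasp point (between the pads) lies 19 mm behind it; z points along the fingers, y is the line along which they close (so a half turn about z gives the same grasp; the last joint's range is limited). The gripper opens to 85 mm and grips with 20 to 120 N. Pads are 22 mm wide; open, the fingers measure 114 mm over their backs; the gripper's body (76 mm by 85 mm) begins 54 mm behind the grasp point. The pads swing forward as they close: fully open they stand 13 mm farther back than shut.
Start: joints at [1.204, 0.48, 1.596, -0, 1.065, -0.047], TCP at [0.204, 0.617, 0.231] pointing down, gripper open.
Joint ranges: [-2.75, 2.75], [-0.82, 2.05], [0.23, 2.67], [-1.56, 4.7], [0.09, 2.69], [-2.92, 2.92]. Speed limits (rad/s): [1.89, 1.89, 2.39, 3.01, 3.01, 3.01].

## Interface

Orientations are given as a unit quaternion [x, y, z, w].
In Python, from workcell import bot, get_image gives the robot as it stands. The module is installed in compiled form; this text tells all that it offers.
- The arm moves only by the tool send_rows, never from a script. Its argument "plan" is text: rows parted by semicolons, each of 7 numbers parted by spaces: the opening, from 0 (shut) to 1 (fully open), then the shift along the tool's x, y, z in m, then the turn, a rotation vector about the tool's x, y, z in degrees. A call has 1 to 10 rows; each row shifts and turns the commanded pose from where the row before left it, along the tool's axes as they then stand; what a row does not reach is not made up. A row lasts 1/12 s, in which the tool goes at most 41.7 mm and 7.16 degrees, less where a joint would pass 70% of its speed; a pose out of reach is approached as far as the arm can. A call with a gripper value outside its range is refused whole. The fingers move at their own pace and stop on an object; the grip force is fixed at half the most. Time passes only in rows, so rows that do not move let the fingers close. It gives the time, the measured TCP pose, the force, the opening and the grip force at its end, in the units of the state.
- bot.read_state(): the state, without advancing time (a new reading comes with each control period).
- get_image(name): name is "scene" or "top" or "wrist"; returns a dict with "pixels" (384x512x3 uint8, blue, green, red), "fx", "fy", "cx", "cy" (pixels), "distortion" ([k1, k2, p1, p2, k3] as OpenCV has them; the pictures are not rectified), "world_to_cam" (4x4, takes a point from world to camera coordinates); the wrist camera has in their place "hand_eye" (4x4, takes a point from camera to tool coordinates, whose origin is the TCP and whose axes are the flange's). Camera axes: x right, y down, z forward; pixel columns grow to the right and rows downward; lengths in m; the calibration is good to about 2 mm. A picture is of the moment at which its call begins: read the wrist's pose just before it. There is no depth.
- bot.sign_off(): hands the job in; it is judged then, once.
The state is a dict: "clock": time; "joints": joint angles; "joint_vel": joint speeds; "effort": joint torques, N m; "ee_pos": TCP position; "tool_rot": TCP orientation; "contact_force": force on the tool from outside, world axes, zero at the start; "ft_torque": the same for the moment, N m; "width": finger opening in m; "finger_force": force on a finger pad.
Only numpy, scipy, OpenCV 4.12 (cv2) and the standard library are available. Lean on these libraries where they do the work, as an engineer would, in place of code of your own. Each camera call takes 0.05 s, during which the arm holds its last target. There are 200 camera calls.

## Task

Lock off the screen printer for two people before it is cleaned. Swing the handle of the grey isolator box fully to off, so that the two hasp holes of its steel plate line up with the holes in the box, then take the two locking rods out of the sloping wooden rest and stand one upright in each hole, pushed home to its collar. Leave the other things on the trolley where they are.

Things in the scene. Friction and masses are not known exactly. Their poses are not given: they have to be found in the camera images.
- isolator: Fixed grey box, 140 x 140 mm, 70 mm high, on a dark 160 x 156 mm foot plate; black cable glands 20 mm long on its +y and -y sides. Origin: centre of its underside, z up. Its top has two round sockets, 18 mm wide, 60 mm deep, at x +45, y +35 and -35 mm. The handle turns on top about the vertical through the origin. In the left or right half of the trolley, yaw within 0.3 rad of the world's.
- isolator_handle (a joint): Handle angle, rad, anticlockwise from above; friction 0.15 N m, stays where left. 1.4 = off, at a hard stop: the lever points along the box's -x and the steel hasp plate's two 18 mm holes lie over the sockets; at 0 (on) the lever points nearly along +y. Hub 46 mm wide; plate 42 x 106 mm, 8 mm thick, top at z 80 mm; opposite it a black lever 22 mm wide, top at z 85 mm, 115 mm long from the pivot.
- handle_knob (a point): Top of the upright black knob on the lever, 100 mm from the pivot, at z = 126 mm; the knob is round, 22 mm wide, and rises 41 mm above the lever. It can be gripped from above or pushed.
- pivot (a point): Point on the handle's axis of rotation, at z = 80 mm; fixed.
- hole_a (a point): Centre of the box's +y socket, given at z = 80 mm, the level of the top of the hasp plate when this lies over it; fixed to the box. A rod stands home when its collar lies on the hasp plate, its foot then 50 mm below this point.
- hole_b (a point): The same for the box's -y socket, 70 mm from hole_a.
- rod_rest: Fixed wooden block, sloping, on a 110 x 166 mm base between two upright 60 mm cheeks. Origin: centre of its underside, z up. Two holes 14 mm wide run through the block, 84 mm apart along the rest's y, 35 degrees from vertical, upper ends leaning to the rest's -x; their mouths are 67 mm above the trolley. Its -x, to which the rods lean, points to the robot's right (world -y) within 0.3 rad.
- lock_rod_1: Locking rod, 125 mm long, 0.12 kg. Origin: centre of its foot, z along the rod to the top. From the foot: steel shaft 12 mm wide, 50 mm long, tip tapered to 6 mm; steel collar 30 mm wide, 5 mm thick; round black grip 22 mm wide, 70 mm long. At first in the rest's hole at the rest's +y, leaning 35 degrees, collar on the block, top 128 mm above the trolley.
- lock_rod_2: The same kind of rod, in the rest's hole at -y. Either rod may go in either socket.
- water_bottle: Clear water bottle, 53 mm wide, 186 mm high, origin under its centre. Bystander.
- masking_roll: Roll of masking tape lying flat, 104 mm wide, 25 mm high, origin under its centre. Bystander.
- tally_counter: Round tally counter, 52 x 46 mm, 21 mm high, between isolator and rest, origin under its centre. Bystander.
- spanner: Flat open spanner, 25 mm wide, 147 mm long (its y axis), 6 mm thick, between isolator and rest, origin under its centre. Bystander.

How it is judged:
On the way, in this order (a step that is already met when the one before it is completed fails the run):
1. the isolator handle is swung fully to off, the hasp holes over the sockets (value of joint isolator_handle above 1.33 rad), for 0.2 s.
2. one locking rod stands home in one of the holes (value of joint isolator_handle above 1.33 rad and ((z of lock_rod_1 in the frame of hole_a below -0.044 m and horizontal distance between lock_rod_1 and hole_a below 0.008 m and angle between lock_rod_1's own z axis and vertical below 0.14 rad) or (z of lock_rod_1 in the frame of hole_b below -0.044 m and horizontal distance between lock_rod_1 and hole_b below 0.008 m and angle between lock_rod_1's own z axis and vertical below 0.14 rad) or (z of lock_rod_2 in the frame of hole_a below -0.044 m and horizontal distance between lock_rod_2 and hole_a below 0.008 m and angle between lock_rod_2's own z axis and vertical below 0.14 rad) or (z of lock_rod_2 in the frame of hole_b below -0.044 m and horizontal distance between lock_rod_2 and hole_b below 0.008 m and angle between lock_rod_2's own z axis and vertical below 0.14 rad))), for 0.2 s.
3. both locking rods stand home, one in each hole (value of joint isolator_handle above 1.33 rad and (((z of lock_rod_1 in the frame of hole_a below -0.044 m and horizontal distance between lock_rod_1 and hole_a below 0.008 m and angle between lock_rod_1's own z axis and vertical below 0.14 rad) and (z of lock_rod_2 in the frame of hole_b below -0.044 m and horizontal distance between lock_rod_2 and hole_b below 0.008 m and angle between lock_rod_2's own z axis and vertical below 0.14 rad)) or ((z of lock_rod_1 in the frame of hole_b below -0.044 m and horizontal distance between lock_rod_1 and hole_b below 0.008 m and angle between lock_rod_1's own z axis and vertical below 0.14 rad) and (z of lock_rod_2 in the frame of hole_a below -0.044 m and horizontal distance between lock_rod_2 and hole_a below 0.008 m and angle between lock_rod_2's own z axis and vertical below 0.14 rad)))), for 0.2 s.
At the end, for the whole second after the job is handed in: The handle is at off (within 0.07 rad of its stop); one rod stands in each socket, through the hasp plate, its foot at least 44 mm below the plate's top and within 8 mm of the socket's centre line, the rod within 8 degrees of upright, and both rods are at rest (all of step 3 and linear speed of each of lock_rod_1, lock_rod_2 below 0.02 m/s); the robot touches nothing.
It fails at once if one of the bystanders (water bottle, tape roll, counter, spanner) is shifted by more than 30 mm (distance of any of water_bottle, masking_roll, tally_counter, spanner from where it was at the start of the episode above 0.03 m).
It also fails if it takes over 72 s, if anything falls off the work surface, if the arm or the gripper's body presses on something with over 40 N, if the wrist force passes 120 N, or if a joint passes its speed limit or range.

## Working session

There is one attempt and no reset: what is moved stays moved. The work goes in short steps, Python scripts to look and compute and a tool call to move; the robot and the scene stay as the last step left them, time stands still between calls to the robot, and variables do not carry over. Pictures are saved under pics/ and viewed, at most 10 in all, crops included, and the job is handed in when it is done.

Besides the shell and the picture viewer there is one more tool, called after ">>>" as a command line: name --argument value ..., lists and objects as JSON in quotes. send_rows: Moves the arm, as the interface text tells. Its arguments: {"type":"object","properties":{"plan":{"type":"string"}},"required":["plan"]}

```bash
mkdir -p pics
cat > h.py <<'E'
import numpy as np, cv2
from scipy.spatial.transform import Rotation as R
from workcell import bot, get_image
def grab(name):
    s=bot.read_state(); im=get_image(name)
    K=np.array([[im['fx'],0,im['cx']],[0,im['fy'],im['cy']],[0,0,1]]);d=np.array(im['distortion'],float)
    if name=='wrist':
        T=np.eye(4);T[:3,:3]=R.from_quat(s['tool_rot']).as_matrix();T[:3,3]=s['ee_pos']
        c2w=T@np.array(im['hand_eye'])
    else: c2w=np.linalg.inv(np.array(im['world_to_cam']))
    return dict(px=np.array(im['pixels']),K=K,d=d,c2w=c2w)
def ray(v,uv):
    p=cv2.undistortPoints(np.array(uv,float).reshape(-1,1,2),v['K'],v['d'])[:,0]
    D=np.c_[p,np.ones(len(p))]@v['c2w'][:3,:3].T
    return v['c2w'][:3,3],D
def onplane(v,uv,z):
    o,D=ray(v,uv); return o+D*((z-o[2])/D[:,2])[:,None]
def proj(v,P):
    w2c=np.linalg.inv(v['c2w'])
    return cv2.projectPoints(np.array(P,float).reshape(-1,1,3),cv2.Rodrigues(w2c[:3,:3])[0],w2c[:3,3],v['K'],v['d'])[0][:,0]
E
python3 - <<'E'
from h import *
import pickle
vs={n:grab(n) for n in('scene','top')}
pickle.dump(vs,open('v0.pkl','wb'))
for n,v in vs.items(): cv2.imwrite(f'pics/{n}0.png',cv2.resize(v['px'],(800,600),interpolation=cv2.INTER_CUBIC)); print(n,v['c2w'].round(3).tolist())
s=bot.read_state();print(s)
E
```

```text
scene [[0.877, -0.298, 0.378, 0.198], [-0.481, -0.519, 0.706, -0.778], [-0.015, -0.801, -0.599, 0.779], [0.0, 0.0, 0.0, 1.0]]
top [[0.025, -0.984, 0.179, 0.428], [-0.999, -0.021, 0.024, 0.009], [-0.02, -0.179, -0.984, 1.018], [0.0, 0.0, 0.0, 1.0]]
{'clock': 0.1, 'joints': array([ 1.20443418e+00,  4.80786941e-01,  1.59681053e+00,  4.14023186e-05,
        1.06512821e+00, -4.65805387e-02]), 'joint_vel': array([ 5.88461947e-05, -3.05462841e-04, -1.31159430e-03, -4.07814406e-04,
        6.00034176e-05, -5.28842628e-04]), 'effort': array([ 7.27856477e-04, -9.52249789e+01, -4.31032240e+01,  2.99685814e-05,
        5.42523179e-03,  6.29921237e-05]), 'ee_pos': array([0.20415222, 0.61670654, 0.23072514]), 'tool_rot': array([ 1.59220287e-01,  9.87242918e-01, -5.50767294e-04, -1.33859274e-04]), 'contact_force': array([-0.31159154, -0.23902283, -0.13428674]), 'ft_torque': array([ 0.01332403,  0.00090648, -0.0220153 ]), 'finger_force': 0.0, 'width': 0.08502311654111051}
```

View pics/top0.png

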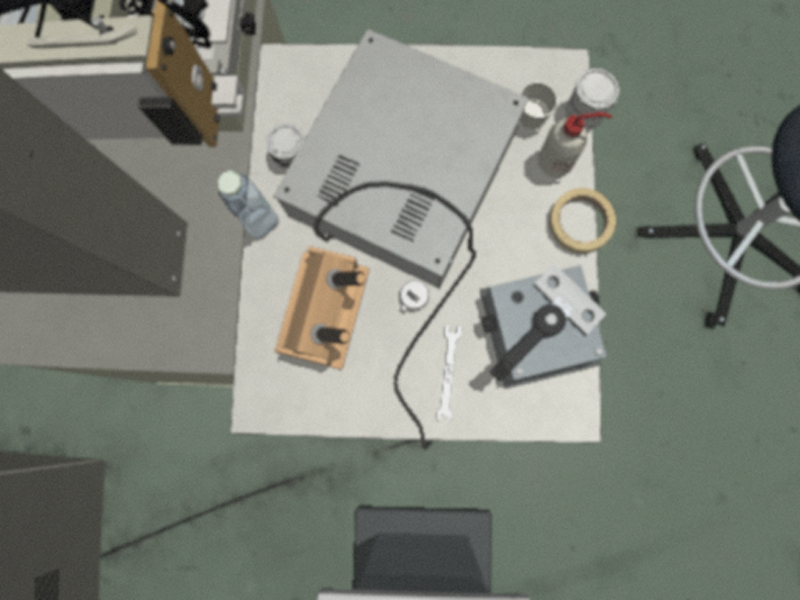

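View pics/scene0.png

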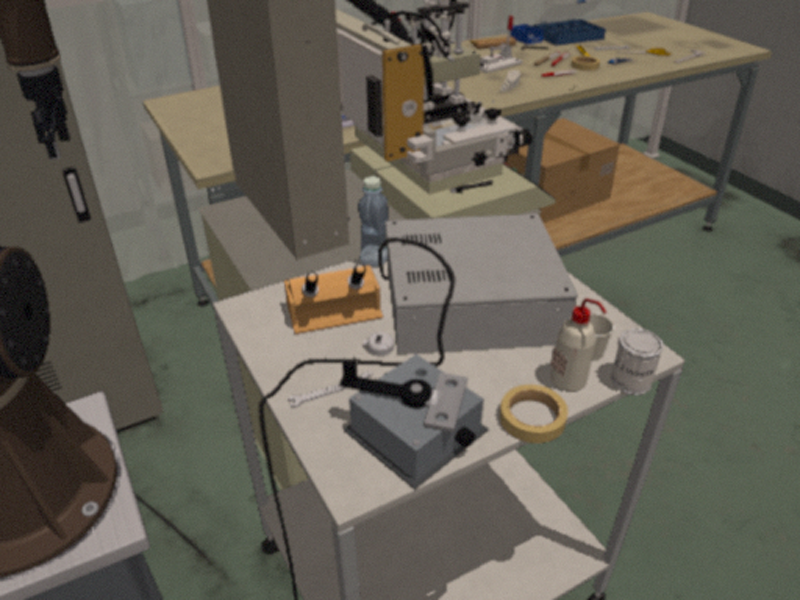

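The top view shows the rest with rod tops near (360,279) and (342,336). The isolator box is at about (545,325), with its knob near (500,368), one open socket at (517,297) and the plate holes at (556,284) and (588,312). In the scene view the isolator is at (415,400) and the rest at (335,300). I'll take coarse positions from these.

Run:
```python
from h import *
import pickle
vs=pickle.load(open('v0.pkl','rb'));t=vs['top']
S=512/800
def f(n,u,v,z): print(n,onplane(t,[[u*S,v*S]],z)[0].round(3))
f('sock',517,297,.07)
for p in [(485,290),(580,268),(605,350),(510,382)]: f('corner',*p,.07)
f('hub',548,320,.09); f('knob',490,382,.126);f('knob?',500,370,.126)
f('plate1',556,284,.08);f('plate2',588,312,.08)
f('rodfar',360,279,.125);f('rodnear',342,336,.125)
f('collar far',336,279,.075);f('collar near',318,335,.075)
for p in [(310,248),(368,267),(341,368),(277,352)]: f('restc',*p,.06)
f('pillar',185,225,.5);f('pillar',185,295,.5);f('trol',232,432,0);f('trol',600,440,0);f('big',440,285,.1);f('bottle',232,182,.186)
f('cable',380,185,.1);f('tally',413,296,.02);f('span',447,370,0)
print(t['K'],t['d'])
g=t['px'];g=g[160:256,160:400];cv2.imwrite('pics/c1.png',cv2.resize(g,None,fx=3.33,fy=3.33,interpolation=cv2.INTER_CUBIC))
```

```text
sock [ 0.594 -0.127  0.07 ]
corner [ 0.603 -0.08   0.07 ]
corner [ 0.639 -0.221  0.07 ]
corner [ 0.518 -0.255  0.07 ]
corner [ 0.47  -0.116  0.07 ]
hub [ 0.558 -0.168  0.09 ]
knob [ 0.467 -0.082  0.126]
knob? [ 0.483 -0.095  0.126]
plate1 [ 0.612 -0.182  0.08 ]
plate2 [ 0.572 -0.229  0.08 ]
rodfar [0.605 0.099 0.125]
rodnear [0.525 0.121 0.125]
collar far [0.614 0.139 0.075]
collar near [0.531 0.162 0.075]
restc [0.664 0.183 0.06 ]
restc [0.636 0.094 0.06 ]
restc [0.485 0.128 0.06 ]
restc [0.505 0.224 0.06 ]
pillar [0.573 0.21  0.5  ]
pillar [0.514 0.205 0.5  ]
trol [0.384 0.302 0.   ]
trol [ 0.386 -0.265  0.   ]
big [ 0.603 -0.013  0.1  ]
bottle [0.723 0.272 0.186]
cable [0.751 0.078 0.1  ]
tally [0.6   0.027 0.02 ]
span [ 0.489 -0.028  0.   ]
[[420.56890909   0.         261.53520463]
 [  0.         420.56890909 185.78041881]
 [  0.           0.           1.        ]] [-0.13253848  0.          0.          0.          0.        ]
```

View pics/c1.png

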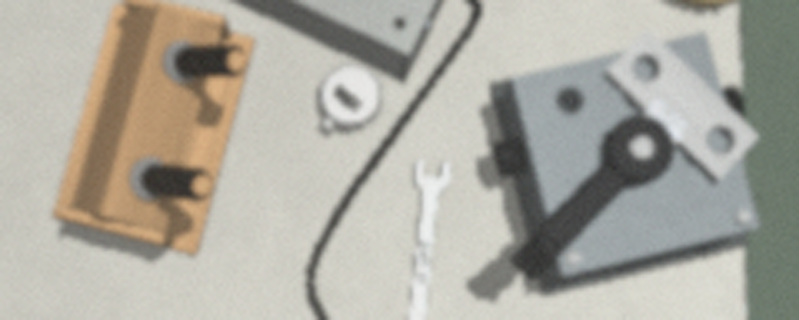

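The crop shows the hub at (637,148), the knob at (540,258), the open socket at (570,100), and the rod tops at (236,60) and (201,185). Before I swing the arm over, I'll triangulate the pillar and read the hand-eye transform.

```bash
cat >> h.py <<'E'
def tri(pairs):
    A=[];b=[]
    for v,uv in pairs:
        o,D=ray(v,[uv]);d=D[0]/np.linalg.norm(D[0]);M=np.eye(3)-np.outer(d,d);A.append(M);b.append(M@o)
    x=np.linalg.lstsq(np.vstack(A),np.hstack(b),rcond=None)
    return x[0],np.sqrt(x[1])
E
python3 - <<'E'
from h import *
import pickle
vs=pickle.load(open('v0.pkl','rb'));t=vs['top'];s=vs['scene']
S=.64;T=lambda n,a,b:print(n,*tri([(t,np.array(a)*S),(s,np.array(b)*S)]))
T('pilA',(185,295),(300,252));T('pilB',(185,225),(348,240))
c=lambda u,v:((160+u/3.33)/S,(160+v/3.33)/S)
T('hub',c(638,148),(417,391));T('knob',c(540,258),(350,363))
T('rodnear',c(201,185),(311,275));T('rodfar',c(236,60),(359,267))
print(get_image('wrist')['hand_eye'].round(3).tolist())
v=grab('wrist');print(v['K'])
E
```

```text
pilA [ 0.6016234   0.39568789 -0.00775758] [0.00444537]
pilB [ 0.72408519  0.41353486 -0.02562076] [0.00433313]
hub [ 0.56054194 -0.17174049  0.0830509 ] [0.00157347]
knob [ 0.48556149 -0.10224336  0.11620778] [0.00481043]
rodnear [0.52322888 0.11700578 0.12763082] [1.99097452e-05]
rodfar [0.60492157 0.09771501 0.12765225] [0.00047585]
[[-0.0, -0.949, -0.314, 0.08], [1.0, -0.0, -0.0, -0.0], [-0.0, -0.314, 0.949, -0.143], [0.0, 0.0, 0.0, 1.0]]
[[314.36171611   0.         251.84951515]
 [  0.         314.36171611 193.28765899]
 [  0.           0.           1.        ]]
```

>>> send_rows --plan "1 -0.022 -0.035 0 0 0 2; 1 -0.021 -0.035 0 0 0 2; 1 -0.02 -0.035 0 0 0 2; 1 -0.019 -0.035 0 0 0 2; 1 -0.04 0 0 0 0 4.5; 1 -0.04 0 0 0 0 4.5; 1 -0.04 0 0 0 0 4.5; 1 -0.04 0 0 0 0 4.5; 1 -0.04 0 0 0 0 4.5; 1 -0.04 0 0 0 0 4.5"

```text
clock: 1.03
ee_pos: [0.4199, 0.3108, 0.2314]
tool_rot: [0.45, 0.893, 0.0, 0.0]
contact_force: [1.0, 0.3, -0.5]
width: 0.0856
finger_force: 0.0
```

>>> send_rows --plan "1 -0.04 0 0 0 0 4.5; 1 -0.04 0 0 0 0 4.5; 1 -0.04 0 0 0 0 4.5; 1 -0.04 0 0 0 0 4.5; 1 -0.04 0 0 0 0 4.5; 1 -0.04 0 0 0 0 4.5; 1 -0.04 0 0 0 0 4.5; 1 -0.04 0 0 0 0 4.5; 1 -0.04 0 0 0 0 4.5; 1 -0.04 0 0 0 0 4.5"

```text
clock: 1.87
ee_pos: [0.5288, -0.064, 0.2313]
tool_rot: [0.758, 0.652, 0.0, 0.0]
contact_force: [0.9, 0.2, -0.1]
width: 0.0859
finger_force: 0.0
```

>>> send_rows --plan "1 -0.03 0.01 0 0 0 4.5; 1 -0.02 0.01 0 0 0 2; 1 0 0 0 0 0 0; 1 0 0 0 0 0 0"

```text
clock: 2.2
ee_pos: [0.5394, -0.1159, 0.2311]
tool_rot: [0.793, 0.609, -0.0, -0.0]
contact_force: [0.7, 0.3, -0.5]
width: 0.0855
finger_force: 0.0
```

Run:
```python
from h import *
import pickle
v=grab('wrist');pickle.dump(v,open('w1.pkl','wb'));cv2.imwrite('pics/w1.png',cv2.resize(v['px'],(800,600),interpolation=cv2.INTER_CUBIC))
s=bot.read_state();print(s['clock'],s['ee_pos'],s['tool_rot'],s['joints'],s['joint_vel'])
```

```text
2.25 [ 0.53918465 -0.11492925  0.23107653] [ 7.92592769e-01  6.09751263e-01 -1.23482281e-04 -2.91025462e-04] [-2.65104896e-01  3.43338518e-01  1.82414503e+00  1.88039018e-04
  9.74721941e-01 -5.90771120e-03] [ 0.02730552 -0.00649793  0.00900661 -0.00097785  0.00103675 -0.00120994]
```

View pics/w1.png

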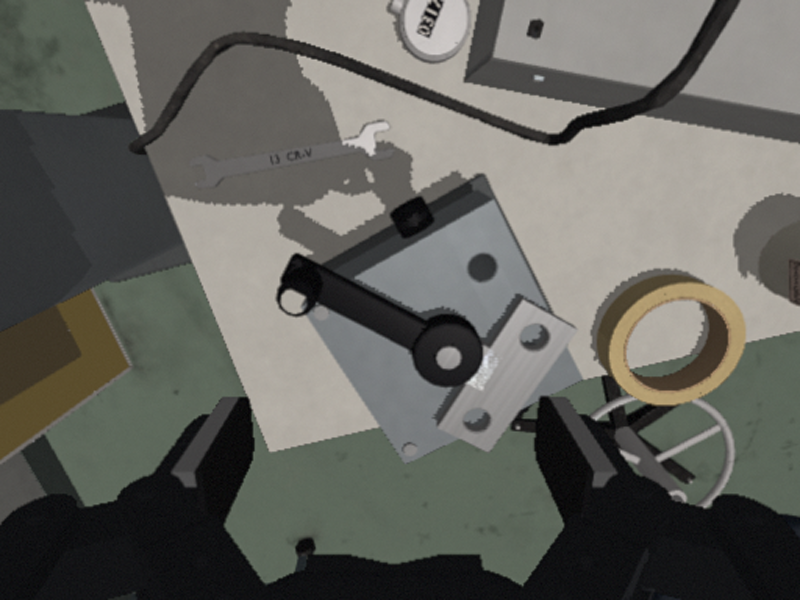

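The wrist view shows the knob top ring at (295,300), the hub centre at (448,355), the plate holes at (533,337) and (478,418), and open socket A at (482,267). Next I'll refine these by segmentation.

Run:
```python
from h import *
import pickle
w=pickle.load(open('w1.pkl','rb'));S=.64
g=cv2.cvtColor(w['px'],cv2.COLOR_BGR2GRAY)
def blob(c,r,lo,hi):
    c=np.array(c)*S;x,y=int(c[0]-r),int(c[1]-r);roi=g[y:y+2*r,x:x+2*r]
    m=cv2.inRange(roi,lo,hi)
    n,l,st,ce=cv2.connectedComponentsWithStats(m)
    i=1+np.argmax(st[1:,4]);cs=max(cv2.findContours((l==i).astype('uint8'),0,2)[0],key=cv2.contourArea)
    e=cv2.fitEllipse(cs);print(roi.min(),roi.max(),'ell',np.round([e[0][0]+x,e[0][1]+y,*e[1]],1));return np.array(e[0])+[x,y]
P={}
P['sock']=onplane(w,[blob((482,267),17,0,75)],.07)[0]
P['h1']=onplane(w,[blob((533,337),12,0,120)],.08)[0]
P['h2']=onplane(w,[blob((478,418),12,0,120)],.08)[0]
for z in(.08,.085,.09,.095): print(z,onplane(w,[(448*S,350*S)],z)[0])
P['knob']=onplane(w,[(295*S,299*S)],.126)[0]
for q in[(482,178),(406,461),(580,378)]: print('corner',onplane(w,[np.array(q)*S],.07)[0])
for k,v in P.items(): print(k,v.round(4))
print('hole d',np.linalg.norm(P['h1']-P['h2']))
```

```text
46 148 ell [308.3 170.7  15.9  17.4]
46 173 ell [342.5 216.8  14.3  17.8]
57 154 ell [305.9 270.2  11.8  18.6]
0.08 [ 0.56142645 -0.17305445  0.08      ]
0.085 [ 0.56142159 -0.1707575   0.085     ]
0.09 [ 0.56141673 -0.16846056  0.09      ]
0.095 [ 0.56141187 -0.16616361  0.095     ]
corner [ 0.60629527 -0.07328976  0.07      ]
corner [ 0.5121213  -0.25551282  0.07      ]
corner [ 0.64391602 -0.22109531  0.07      ]
sock [ 0.5951 -0.127   0.07  ]
h1 [ 0.6175 -0.1798  0.08  ]
h2 [ 0.5691 -0.2307  0.08  ]
knob [ 0.4896 -0.1024  0.126 ]
hole d 0.07017116400767016
```

```bash
cat >> h.py <<'E'
def down(yang): # tool pointing down, y axis at yang (deg)
    a=np.radians(yang);y=np.array([np.cos(a),np.sin(a),0]);z=np.array([0,0,-1.]);return R.from_matrix(np.c_[np.cross(y,z),y,z])
def plan(wps,p=None,q=None):
    """wps: (grip, pos, Rot, nrows)"""
    s=bot.read_state();p=np.array(s['ee_pos']) if p is None else np.array(p);q=R.from_quat(s['tool_rot']) if q is None else q
    for g,P,Q,n in wps:
        P=np.array(P,float);Q=q if Q is None else Q;p0=p
        tot=(q.inv()*Q).as_rotvec()
        for i in range(n):
            t=p0+(P-p0)*(i+1)/n
            sh=q.inv().apply(t-p);print(g,*np.round(sh,4),*np.round(np.degrees(tot/n),2),end='; ')
            q=q*R.from_rotvec(tot/n);p=t
        print('| n',n)
    return p,q
E
python3 - <<'E'
from h import *
k=np.array([.489,-.103]);piv=np.array([.5608,-.1728])
p,q=plan([(1,[*k,.231],down(-15),2),(1,[*k,.092],down(-15),5)])
w=[];a0=136;
N=10
for i in range(1,N+1):
    a=np.radians(a0+(197.5-a0)*i/N); w.append((0,[*(piv+.1*np.array([np.cos(a),np.sin(a)])),.092],down(-15+61.5*i/N),1))
plan(w,p,q)
E
```

```text
1 -0.0007 -0.0258 0.0001 -0.02 -0.0 0.07; 1 -0.0007 -0.0258 0.0 -0.02 -0.0 0.07; | n 2
1 0.0 -0.0 0.0278 0.0 0.0 0.0; 1 0.0 -0.0 0.0278 0.0 0.0 0.0; 1 0.0 -0.0 0.0278 0.0 0.0 0.0; 1 0.0 -0.0 0.0278 0.0 0.0 0.0; 1 0.0 -0.0 0.0278 0.0 0.0 0.0; | n 5
0 -0.01 -0.0047 0.0 -0.0 0.0 -6.15; | n 1
0 -0.0096 -0.0047 -0.0 0.0 -0.0 -6.15; | n 1
0 -0.0096 -0.0047 0.0 0.0 0.0 -6.15; | n 1
0 -0.0096 -0.0047 -0.0 0.0 -0.0 -6.15; | n 1
0 -0.0096 -0.0047 0.0 -0.0 0.0 -6.15; | n 1
0 -0.0096 -0.0047 -0.0 -0.0 -0.0 -6.15; | n 1
0 -0.0096 -0.0047 0.0 -0.0 0.0 -6.15; | n 1
0 -0.0096 -0.0047 -0.0 -0.0 -0.0 -6.15; | n 1
0 -0.0096 -0.0047 0.0 0.0 0.0 -6.15; | n 1
0 -0.0096 -0.0047 -0.0 -0.0 -0.0 -6.15; | n 1
```

>>> send_rows --plan "1 -0.001 -0.026 0 0 0 0; 1 0 -0.025 0.01 0 0 0; 1 0 0 0.03 0 0 0; 1 0 0 0.03 0 0 0; 1 0 0 0.03 0 0 0; 1 0 0 0.025 0 0 0; 1 0 0 0.014 0 0 0; 1 0 0 0 0 0 0; 0 0 0 0 0 0 0; 0 0 0 0 0 0 0"

```text
clock: 3.08
ee_pos: [0.4904, -0.1022, 0.0932]
tool_rot: [0.792, 0.61, 0.0, 0.0]
contact_force: [-0.1, 0.5, 1.7]
width: 0.0635
finger_force: 0.0
```

>>> send_rows --plan "0 0 0 0 0 0 0; 0 0 0 0 0 0 0; 0 0 0 0 0 0 0; 0 0 0 0 0 0 0; 0 0 0 0 0 0 0; 0 0 0 0 0 0 0"

```text
clock: 3.58
ee_pos: [0.4885, -0.102, 0.093]
tool_rot: [0.792, 0.61, -0.0, -0.001]
contact_force: [-10.0, 7.9, 17.6]
width: 0.0202
finger_force: 58.0
```

>>> send_rows --plan "0 -0.01 -0.0047 0 0 0 -6.15; 0 -0.0096 -0.0047 0 0 0 -6.15; 0 -0.0096 -0.0047 0 0 0 -6.15; 0 -0.0096 -0.0047 0 0 0 -6.15; 0 -0.0096 -0.0047 0 0 0 -6.15; 0 -0.0096 -0.0047 0 0 0 -6.15; 0 -0.0096 -0.0047 0 0 0 -6.15; 0 -0.0096 -0.0047 0 0 0 -6.15; 0 -0.0096 -0.0047 0 0 0 -6.15; 0 0 0 0 0 0 0"

```text
clock: 4.42
ee_pos: [0.462, -0.193, 0.0929]
tool_rot: [0.415, 0.91, -0.0, -0.001]
contact_force: [-15.8, -1.7, 21.6]
width: 0.0202
finger_force: 58.9
```

>>> send_rows --plan "0 -0.005 -0.0023 0 0 0 -3; 0 -0.005 -0.0023 0 0 0 -2; 0 -0.003 -0.001 0 0 0 0; 0 0 0 0 0 0 0"

```text
clock: 4.75
ee_pos: [0.464, -0.1993, 0.0922]
tool_rot: [0.379, 0.925, 0.003, -0.006]
contact_force: [-9.7, 57.2, 35.5]
width: 0.0201
finger_force: 62.7
```

Run:
```python
from h import *
s=bot.read_state();print(s['clock'],s['ee_pos'],s['contact_force'],s['ft_torque'],s['width'])
```

```text
4.75 [ 0.46398326 -0.19932336  0.09221791] [-9.74574155 57.24620341 35.47763993] [9.07610271 1.35959675 0.06762901] 0.02006696379093441
```

>>> send_rows --plan "0 0.004 0.001 0 0 0 0; 1 0 0 0 0 0 0; 1 0 0 0 0 0 0; 1 0 0 0 0 0 0; 1 0 0 0 0 0 0; 1 0 0 -0.01 0 0 0; 1 0 0 -0.03 0 0 0; 1 0 0 -0.04 0 0 0; 1 0 0 -0.04 0 0 0; 1 0 0 -0.02 0 0 0"

```text
clock: 5.58
ee_pos: [0.4676, -0.2025, 0.2373]
tool_rot: [0.379, 0.926, -0.0, 0.002]
contact_force: [0.9, -1.1, 0.4]
width: 0.0856
finger_force: 0.0
```

Run:
```python
from h import *
s=bot.read_state();print(s['clock'],s['ee_pos'],s['contact_force'],s['width'])
plan([(1,[.535,-.10,.235],down(-15),9)])
```

```text
5.5833 [ 0.46755815 -0.20248514  0.23729026] [ 0.92068525 -1.12378224  0.36503322] 0.0855884846165731
1 0.0026 0.0134 0.0003 0.02 0.02 6.72; 1 0.0042 0.013 0.0003 0.02 0.02 6.72; 1 0.0057 0.0124 0.0003 0.02 0.02 6.72; 1 0.0071 0.0116 0.0003 0.02 0.02 6.72; 1 0.0084 0.0107 0.0002 0.02 0.02 6.72; 1 0.0096 0.0097 0.0002 0.02 0.02 6.72; 1 0.0107 0.0085 0.0002 0.02 0.02 6.72; 1 0.0116 0.0072 0.0003 0.02 0.02 6.72; 1 0.0123 0.0058 0.0003 0.02 0.02 6.72; | n 9
```

>>> send_rows --plan "1 0.0026 0.0134 0 0 0 6.7; 1 0.0042 0.013 0 0 0 6.7; 1 0.0057 0.0124 0 0 0 6.7; 1 0.007 0.0116 0 0 0 6.7; 1 0.0084 0.0107 0 0 0 6.7; 1 0.0096 0.0097 0 0 0 6.7; 1 0.0107 0.0085 0 0 0 6.7; 1 0.0116 0.0072 0 0 0 6.7; 1 0.0123 0.0058 0 0 0 6.7; 1 0 0 0 0 0 0"

```text
clock: 6.42
ee_pos: [0.5348, -0.0979, 0.2331]
tool_rot: [0.794, 0.608, 0.0, 0.0]
contact_force: [-0.1, -0.1, 0.1]
width: 0.0851
finger_force: 0.0
```

>>> send_rows --plan "1 0 0 0 0 0 0; 1 0 0 0 0 0 0"

```text
clock: 6.58
ee_pos: [0.5334, -0.0996, 0.2326]
tool_rot: [0.791, 0.612, -0.0, 0.0]
contact_force: [0.6, 0.7, 0.5]
width: 0.0853
finger_force: 0.0
```

Run:
```python
from h import *
import pickle
v=grab('wrist');pickle.dump(v,open('w2.pkl','wb'));cv2.imwrite('pics/w2.png',cv2.resize(v['px'],(800,600),interpolation=cv2.INTER_CUBIC))
s=bot.read_state();print(s['clock'],s['ee_pos'],s['joint_vel'].max())
P=[[.5611+.0340,-.1728+.0458,.08],[.5611+.0340+.0187,-.1728+.0458-.0674,.08]]
print(proj(v,P)/.64)
```

```text
6.6333 [ 0.53331342 -0.09969989  0.23256234] 0.015315330196943595
[[498.60835432 292.70360387]
 [545.22060051 379.46920966]]
```

View pics/w2.png

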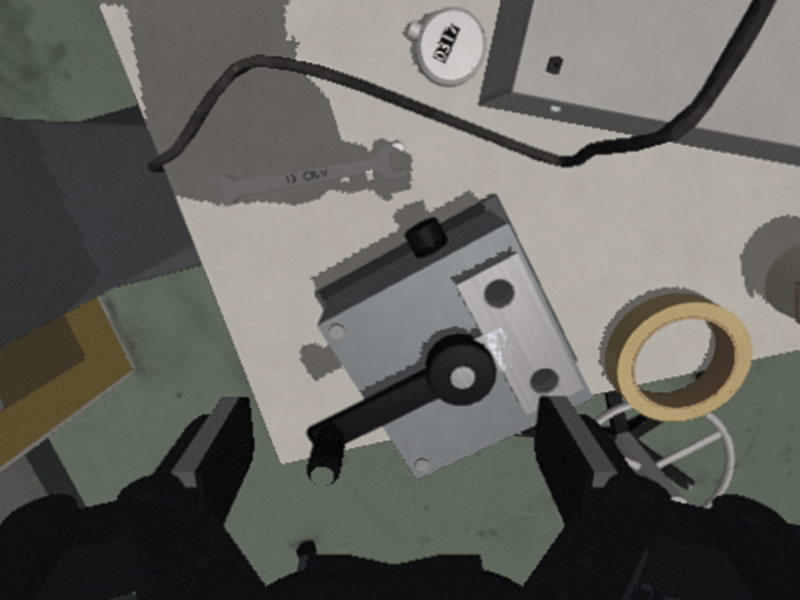

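The handle is at off. In the wrist view the hasp holes are at (499,293) and (544,380), both dark and lined up with the predictions. Next: refine the holes, measure the big box's height, and plan the tilted pre-grasp over the near rod.

```bash
cat > poses.py <<'E'
from h import *
def rodpose(top,s,yaw=-15.,tilt=35.): # TCP at distance s below rod top along rod
    Q=down(yaw)*R.from_euler('y',tilt,degrees=True)
    return np.array(top)+Q.as_matrix()[:,2]*s,Q
E
python3 - <<'E'
from poses import *
import pickle
w=pickle.load(open('w2.pkl','rb'));S=.64
g=cv2.cvtColor(w['px'],cv2.COLOR_BGR2GRAY)
H=[]
for c in[(499,293),(544,380)]:
    r=13;c=np.array(c)*S;x,y=int(c[0]-r),int(c[1]-r);m=cv2.inRange(g[y:y+2*r,x:x+2*r],0,100)
    n,l,st,ce=cv2.connectedComponentsWithStats(m);i=1+np.argmax(st[1:,4])
    e=cv2.fitEllipse(max(cv2.findContours((l==i).astype('uint8'),0,2)[0],key=cv2.contourArea));print(np.round(e[1],1))
    H.append(onplane(w,[np.array(e[0])+[x,y]],.08)[0])
print(H,np.linalg.norm(H[0]-H[1]))
vs=pickle.load(open('v0.pkl','rb'));t=vs['top'];s=vs['scene']
print('bigtop',tri([(t,np.array((437,271))*S),(s,np.array((395,305))*S)]))
p1,Q=rodpose([.5232,.117,.1276],-.06)
print(p1); plan([(.5,p1+[0,-.02,.08],Q,6),(.5,p1,Q,3)])
E
```

```text
[16.7 18.3]
[15.1 17.4]
[array([ 0.59496189, -0.12704701,  0.08      ]), array([ 0.61269548, -0.19449381,  0.08      ])] 0.06973917035882783
bigtop (array([ 0.61916791, -0.00729664,  0.11026997]), array([0.00306783]))
[0.51429285 0.08375806 0.17674912]
0.5 0.0256 -0.0099 -0.004 -0.02 5.84 0.06; 0.5 0.0258 -0.01 -0.0014 -0.02 5.84 0.06; 0.5 0.0258 -0.01 0.0012 -0.02 5.84 0.06; 0.5 0.0256 -0.01 0.0038 -0.02 5.84 0.06; 0.5 0.025 -0.0101 0.0064 -0.02 5.84 0.06; 0.5 0.0242 -0.0101 0.0089 -0.02 5.84 0.06; | n 6
0.5 -0.01 -0.0017 0.0255 -0.0 -0.0 0.0; 0.5 -0.01 -0.0017 0.0255 -0.0 -0.0 0.0; 0.5 -0.01 -0.0017 0.0255 -0.0 -0.0 0.0; | n 3
```

>>> send_rows --plan "0.5 0.0256 -0.01 -0.004 0 5.83 0; 0.5 0.0258 -0.01 -0.0014 0 5.83 0; 0.5 0.0258 -0.01 0.0012 0 5.83 0; 0.5 0.0256 -0.01 0.0038 0 5.83 0; 0.5 0.025 -0.01 0.0064 0 5.83 0; 0.5 0.0242 -0.01 0.009 0 5.83 0; 0.5 -0.01 -0.0017 0.0255 0 0 0; 0.5 -0.01 -0.0017 0.0255 0 0 0; 0.5 -0.01 -0.0017 0.0255 0 0 0; 0.5 0 0 0 0 0 0"

```text
clock: 7.47
ee_pos: [0.5124, 0.0847, 0.1731]
tool_rot: [0.755, 0.582, 0.237, -0.185]
contact_force: [-1.7, 0.2, -1.2]
width: 0.0425
finger_force: 0.0
```

>>> send_rows --plan "0.5 0 0 0 0 0 0; 0.5 0 0 0 0 0 0"

```text
clock: 7.63
ee_pos: [0.5153, 0.0837, 0.1776]
tool_rot: [0.755, 0.582, 0.239, -0.183]
contact_force: [-0.7, -0.4, 0.0]
width: 0.0426
finger_force: 0.0
```

Run:
```python
from poses import *
import pickle
v=grab('wrist');pickle.dump(v,open('w3.pkl','wb'));cv2.imwrite('pics/w3.png',cv2.resize(v['px'],(800,600),interpolation=cv2.INTER_CUBIC))
s=bot.read_state();print(s['clock'],s['ee_pos'],s['tool_rot'],s['joints'],s['joint_vel'].max())
Q=rodpose([0,0,0],0)[1].as_matrix()[:,2]
print(proj(v,[[.5232,.117,.1276],np.array([.5232,.117,.1276])+.07*Q,[.605,.0977,.1277],np.array([.605,.0977,.1277])+.07*Q])/.64)
```

```text
7.6833 [0.51560609 0.08357625 0.17796806] [ 0.75524527  0.58243825  0.2388004  -0.18260511] [-0.32324818  0.41890707  2.10042518  0.84633797  0.86987503 -0.70973219] 0.007148894797850275
[[389.97914238 331.77952958]
 [391.0688531  286.84475706]
 [578.79831673 327.06649669]
 [535.80570918 283.23699342]]
```

View pics/w3.png

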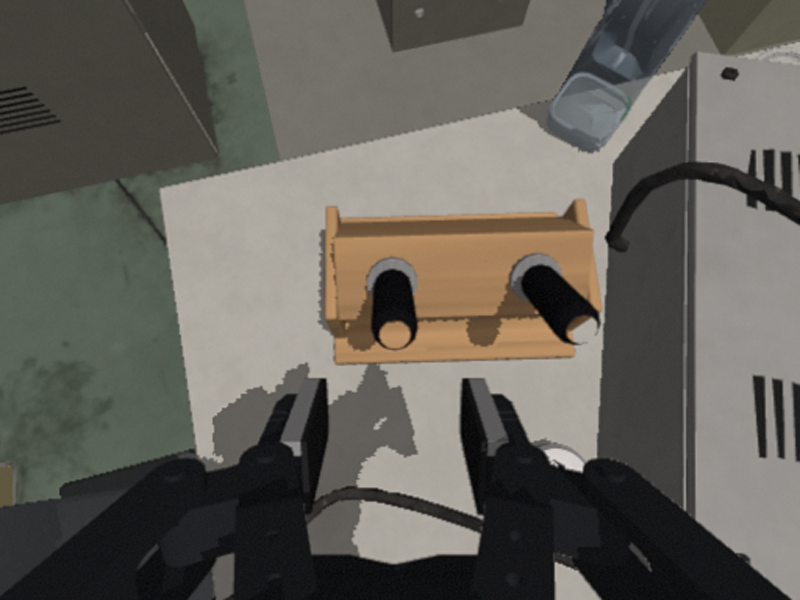

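The wrist view shows the near rod's top at (396,334) with its collar at (391,277), and the far rod's top at (583,330) with its collar at (535,277). The big box is to the right of the far rod. I'll refine the rod poses by casting rays.

Run:
```python
from poses import *
import pickle
v=pickle.load(open('w3.pkl','rb'));S=.64
hs=cv2.cvtColor(v['px'],cv2.COLOR_BGR2HSV)
for c in[(396,334),(581,330)]:
    r=16;cc=np.array(c)*S;x,y=int(cc[0]-r),int(cc[1]-r);roi=v['px'][y:y+2*r,x:x+2*r].max(2)
    print(roi[r-6:r+10:2,r-12:r+13:2])
tops=onplane(v,np.array([(396,334),(583,330)])*S,.1284)
cols=onplane(v,np.array([(391,277),(535,276)])*S,.0711)
print(tops,cols)
for a,b in zip(tops,cols):
    d=a-b;print(np.linalg.norm(d),np.degrees(np.arctan2(d[1],d[0])),np.degrees(np.arccos(d[2]/np.linalg.norm(d))))
d=tops[1]-tops[0];print('restang',np.degrees(np.arctan2(d[1],d[0])),np.linalg.norm(d))
d=cols[1]-cols[0];print('restang',np.degrees(np.arctan2(d[1],d[0])),np.linalg.norm(d))
```

```text
[[ 14  18  48 149 166 164 164 166 162  85  19  15  14]
 [ 14  38 148 166 166 166 165 167 167 166  98  18  16]
 [ 13 122 175 173 173 175 175 174 175 176 148  23  14]
 [ 11 157 184 184 183 184 184 185 186 187 186  46  36]
 [ 19 162 189 187 187 187 189 188 190 189 184  43  62]
 [ 16  95 187 187 186 187 186 188 186 187 153  29 134]
 [140  47 161 185 184 183 183 183 183 173  67 129 183]
 [182 144  55 141 174 179 179 179 161  76 154 180 179]]
[[ 14  19  13  39  69  76  88  96 140 175 175 110  68]
 [ 16  15  29  76  87  92 116 165 178 175 174 161  60]
 [ 14  13  64  90  98 140 177 178 176 175 177 162 108]
 [ 12  19 106 125 165 179 177 176 177 177 176 165 171]
 [ 12  19 146 187 176 177 177 176 176 177 175 136 174]
 [ 11  12 127 188 176 177 175 177 175 177 176 174 177]
 [ 60   7  21 131 172 177 177 173 175 175 174 177 175]
 [170 110  80  52  66 125 164 141 141 175 177 176 177]]
[[0.52548094 0.1151639  0.1284    ]
 [0.60600443 0.09587972 0.1284    ]] [[0.53501432 0.16135918 0.0711    ]
 [0.61614202 0.14061772 0.0711    ]]
0.07421710526487653 -101.66050382541997 39.46083364555741
0.07339992803695651 -102.76755708557405 38.67944024251158
restang -13.467838599197215 0.08280043954269915
restang -14.341282629340029 0.08373716403951029
```

Run:
```python
from poses import *
p,Q=rodpose([.525,.1158,.1284],.05,-14)
q0=rodpose([.525,.1158,.1284],-.05,-14)[0]
a,b=plan([(.5,q0,Q,2),(.5,p,Q,5)])
print(Q.as_quat(),p)
```

```text
0.5 -0.0005 0.0006 0.0049 0.27 0.01 -0.27; 0.5 -0.0005 0.0006 0.0049 0.27 0.01 -0.27; | n 2
0.5 -0.0 0.0 0.02 -0.0 0.0 -0.0; 0.5 -0.0 -0.0 0.02 -0.0 0.0 -0.0; 0.5 -0.0 0.0 0.02 -0.0 0.0 -0.0; 0.5 -0.0 -0.0 0.02 -0.0 0.0 -0.0; 0.5 0.0 0.0 0.02 -0.0 0.0 -0.0; | n 5
[ 0.75153921  0.58716678  0.2369594  -0.18513298] [0.53193803 0.14362694 0.0874424 ]
```

>>> send_rows --plan "0.5 -0.0005 0.0006 0.005 0.27 0 -0.27; 0.5 -0.0005 0.0006 0.005 0.27 0 -0.27; 0.5 0 0 0.02 0 0 0; 0.5 0 0 0.02 0 0 0; 0.5 0 0 0.02 0 0 0; 0.5 0 0 0.02 0 0 0; 0.5 0 0 0.02 0 0 0; 0.5 0 0 0 0 0 0; 0.5 0 0 0 0 0 0"

```text
clock: 8.43
ee_pos: [0.5305, 0.1449, 0.0855]
tool_rot: [0.752, 0.587, 0.236, -0.187]
contact_force: [0.4, 0.1, 0.7]
width: 0.0426
finger_force: 0.0
```

>>> send_rows --plan "0 0 0 0 0 0 0; 0 0 0 0 0 0 0; 0 0 0 0 0 0 0; 0 0 0 0 0 0 0; 0 0 0 0 0 0 0; 0 0 0 0 0 0 0"

```text
clock: 8.93
ee_pos: [0.5312, 0.1439, 0.0867]
tool_rot: [0.752, 0.587, 0.237, -0.185]
contact_force: [-2.7, -3.6, 8.7]
width: 0.0203
finger_force: 58.8
```

>>> send_rows --plan "0 0 0 -0.01 0 0 0; 0 0 0 -0.02 0 0 0; 0 0 0 -0.02 0 0 0; 0 0 0 -0.02 0 0 0; 0 0 0 0 0 0 0; 0 0 0 0 0 0 0"

```text
clock: 9.43
ee_pos: [0.5221, 0.1045, 0.144]
tool_rot: [0.752, 0.587, 0.237, -0.185]
contact_force: [0.3, 1.0, -2.0]
width: 0.0202
finger_force: 58.8
```

Run:
```python
from poses import *
s=bot.read_state();print(s['clock'],s['ee_pos'],s['contact_force'],s['width'])
p=np.array(s['ee_pos'])
plan([(0,p+[0.01,-.03,.09],down(-14)*R.from_euler('y',20,degrees=True),3),(0,[.6127,-.1945,.235],down(-14),8),(0,[.6127,-.1945,.180],down(-14),2)])
```

```text
9.4333 [0.52206536 0.10452095 0.14400051] [ 0.31033629  1.01150346 -1.96497688] 0.020237612140202543
0 0.0099 0.0057 -0.0297 0.02 -4.99 -0.03; 0 0.0073 0.0057 -0.0304 0.02 -4.99 -0.03; 0 0.0046 0.0057 -0.0309 0.02 -4.99 -0.03; | n 3
0 -0.0283 0.0179 -0.0104 0.0 -2.5 -0.0; 0 -0.0288 0.0179 -0.0092 0.0 -2.5 -0.0; 0 -0.0291 0.0179 -0.0079 0.0 -2.5 -0.0; 0 -0.0294 0.0179 -0.0067 0.0 -2.5 -0.0; 0 -0.0297 0.0179 -0.0054 0.0 -2.5 -0.0; 0 -0.0299 0.0179 -0.0041 0.0 -2.5 -0.0; 0 -0.0301 0.0179 -0.0028 0.0 -2.5 -0.0; 0 -0.0302 0.0179 -0.0014 0.0 -2.5 -0.0; | n 8
0 -0.0 0.0 0.0275 0.0 0.0 0.0; 0 0.0 -0.0 0.0275 0.0 0.0 0.0; | n 2
```

>>> send_rows --plan "0 0.01 0.0057 -0.03 0 -5 0; 0 0.0073 0.0057 -0.03 0 -5 0; 0 0.0046 0.0057 -0.031 0 -5 0; 0 -0.0283 0.0179 -0.0104 0 -2.5 0; 0 -0.0288 0.0179 -0.0092 0 -2.5 0; 0 -0.0291 0.0179 -0.0079 0 -2.5 0; 0 -0.0294 0.0179 -0.0067 0 -2.5 0; 0 -0.0297 0.0179 -0.0054 0 -2.5 0; 0 -0.0299 0.0179 -0.0041 0 -2.5 0; 0 -0.0301 0.0179 -0.0028 0 -2.5 0"

```text
clock: 10.27
ee_pos: [0.6014, -0.1577, 0.2169]
tool_rot: [0.787, 0.617, 0.026, -0.024]
contact_force: [0.6, 0.4, 0.0]
width: 0.0207
finger_force: 58.8
```

>>> send_rows --plan "0 -0.0302 0.0179 -0.0014 0 -2.5 0; 0 0 0 0.02 0 0 0; 0 0 0 0.02 0 0 0; 0 0 0 0.01 0 0 0; 0 0 0 0 0 0 0; 0 0 0 0 0 0 0; 0 0 0 0 0 0 0"

```text
clock: 10.85
ee_pos: [0.6118, -0.189, 0.1678]
tool_rot: [0.787, 0.617, 0.01, -0.01]
contact_force: [-0.1, -0.0, -1.1]
width: 0.0206
finger_force: 58.9
```

Run:
```python
from poses import *
import pickle
v=grab('wrist');pickle.dump(v,open('w4.pkl','wb'));cv2.imwrite('pics/w4.png',cv2.resize(v['px'],(800,600),interpolation=cv2.INTER_CUBIC))
s=bot.read_state();print(s['clock'],s['ee_pos'],R.from_quat(s['tool_rot']).as_matrix()[:,2],s['joint_vel'].max(),s['width'])
p=np.array(s['ee_pos']);print('foot',proj(v,p-[0,0,.075])/.64,'collar',proj(v,p-[0,0,.025])/.64)
print('holes',proj(v,[[.595,-.127,.08],[.6127,-.1945,.08]])/.64)
```

```text
10.9 [ 0.6119837  -0.18918704  0.16822256] [ 0.00357072  0.02744862 -0.99961684] 0.0014607319539416666 0.020325757662120532
foot [[393.1709958 323.8707383]] collar [[392.43363221 367.99386741]]
holes [[325.89227734 200.0184536 ]
 [397.23979239 324.54412811]]
```

View pics/w4.png

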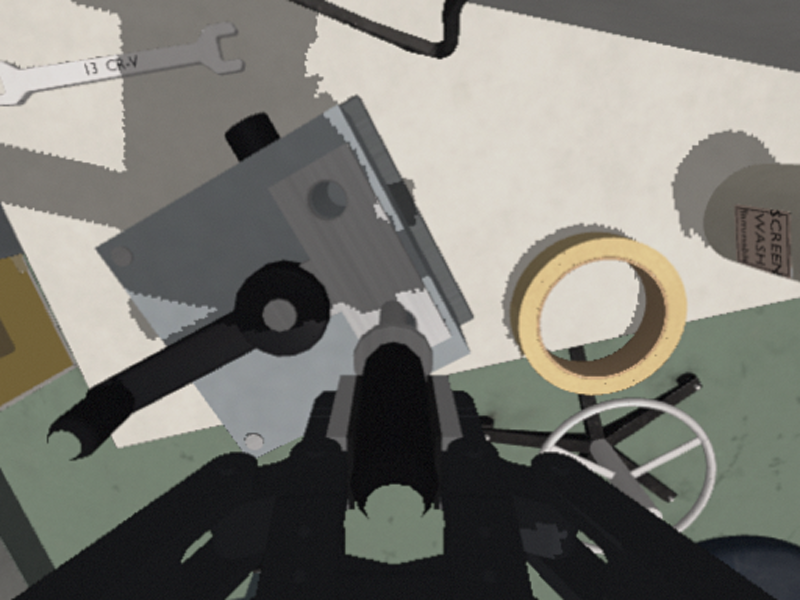

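Run:
```python
from poses import *
import pickle
v=pickle.load(open('w4.pkl','rb'));s=bot.read_state()
T=R.from_quat(s['tool_rot']);p=np.array(s['ee_pos'])
g=v['px'].max(2);print(g[188:204,251],g[196,240:264])
for ds in(0,.005):
  for d in(0,.002,.004,.006):
    P=[p+T.apply(q) for q in([d+.003,0,.075+ds],[d+.015,0,.025+ds],[d+.011,0,-.05+ds],[d-.011,0,-.05+ds])]
    print(ds,d,(proj(v,P)/.64)[:,1].round(0))
```

```text
[95 96 97 94 82 76 76 78 78 76 78 77 78 77 77 78] [ 91  91  94  91  80  74  75  75  76  76  76  78  77  79  78  77  73  81
 123 178 199 204 205 203]
0 0 [314. 329. 470. 548.]
0 0.002 [310. 324. 462. 542.]
0 0.004 [306. 319. 454. 535.]
0 0.006 [302. 314. 446. 528.]
0.005 0 [310. 324. 456. 532.]
0.005 0.002 [306. 319. 448. 526.]
0.005 0.004 [302. 314. 441. 519.]
0.005 0.006 [298. 309. 433. 512.]
```

Run:
```python
import pickle,numpy as np
v=pickle.load(open('w4.pkl','rb'));g=v['px'].max(2).astype(int)
for r in list(range(190,250,2))+list(range(300,345,2)): print(r,' '.join(f'{x:3d}' for x in g[r,218:286:2]))
```

```text
190  98  96  99  98  96  95  93  94  95  91  94  97  97  98  95  96  97  95 175 200 201 201 195 194 196 194 197 197 194 135 160 161 104  70
192  98  96  94 100 100  97  95  95  95  96  92  96  98  97  96  93  84  86 157 197 200 204 198 194 194 196 195 198 198 146 155 162 142  75
194 185 149 115  97  98  97  96  95  93  95  93  94  97  96  79  75  77  77  76 119 195 201 200 195 195 196 198 197 198 194 146 156 164 122
196 184 188 185 134 127  97  95  95  94  94  93  91  94  80  75  76  76  77  78  73 123 199 205 199 196 197 198 195 197 199 163 139 164 162
198 178 187 184 179 183 130 108  94  95  94 116 128 160  86  74  76  75  78  78  76  76 136 189 202 196 195 196 197 197 200 196 132 160 163
200 154 183 187 183 181 186 155 125 165 186 188 194 168  75  76  77  77  79  81  76  71  67  98 182 201 196 196 199 196 199 199 172 144 162
202 154 162 185 184 180 182 189 188 183 186 188 191 156  73  77  76  78  77  78  79  74  67  63 110 191 198 197 198 199 198 200 199 133 159
204 153 154 177 186 185 180 184 188 184 185 187 187 154  74  74  76  78  78  80  77  75  66  65  63 147 202 196 199 200 
[... 5619 characters left out ...]

336  22 112 129 130 130 127 130 129 129 129 130 129 130 129 129 130 128 130 131 130 131 130 129 129 130 128 130 128 130 130 128 130 129  96
338  26  40 128 129 128 129 128 130 129 128 128 127 130 128 130 129 129 130 130 128 129 129 129 128 129 127 128 127 129 130 130 127 127  31
340  20  35 129 127 128 128 129 130 130 129 129 127 128 128 129 128 128 129 129 128 129 129 130 128 128 127 128 129 129 129 128 127 128  32
342  23  36 128 128 127 128 129 129 128 126 128 128 128 129 127 131 128 127 129 129 128 130 128 128 130 128 129 127 127 128 129 128 130  31
344  22  34 128 127 127 128 129 129 130 128 128 129 129 130 129 129 127 130 129 129 129 127 130 128 128 130 128 128 129 129 128 129 130  31
```

```bash
cat > fit.py <<'E'
from poses import *
from scipy.optimize import least_squares
def fit(v,p,T,rows):
    B=np.array([[.003,0,.075],[.015,0,.025],[.011,0,.020],[.011,0,-.05],[0,0,-.05]])
    def f(x):
        d,th,ds=x; Q=R.from_euler('y',th)
        return (proj(v,p+T.apply(Q.apply(B)+[d,0,ds]))[:,1]-rows)
    r=least_squares(f,[0,0,0],x_scale=[.001,.01,.001]);return r.x,r.fun
E
python3 - <<'E'
from fit import *
import pickle
v=pickle.load(open('w4.pkl','rb'));s=bot.read_state()
T=R.from_quat(s['tool_rot']);p=np.array(s['ee_pos'])
x,f=fit(v,p,T,np.array([192.3,207.5,219,310.5,323]))
print(x[0],np.degrees(x[1]),x[2],f)
ax=(T*R.from_euler('y',x[1])).as_matrix()[:,2];foot=p+T.apply([x[0],0,x[2]]+R.from_euler('y',x[1]).apply([0,0,.075]))
print('axis',ax,'foot',foot)
# rotate to upright: needed tool tilt, and TCP pos putting foot on hole B at z .09
yaw=-14;Q=down(yaw)*R.from_euler('y',-x[1])
off=np.array([x[0],0,x[2]])+R.from_euler('y',x[1]).apply([0,0,.075])
for z in(.088,):
    P=np.array([.6127,-.1945,z])-Q.apply(off);print(P);plan([(0,P,Q,3)])
E
```

```text
-0.011163817116029215 9.746480836053811 0.022429920622041487 [-2.09648708  2.27704882  0.34599969 -2.82060885  2.25885459]
axis [ 0.04400765  0.19136238 -0.98053239] foot [ 0.61269434 -0.18505467  0.07195423]
[ 0.6162804  -0.1801398   0.18321627]
0 0.0034 0.0007 -0.0049 -0.06 -3.77 0.06; 0 0.0031 0.0007 -0.0051 -0.06 -3.77 0.06; 0 0.0027 0.0007 -0.0053 -0.06 -3.77 0.06; | n 3
```

```bash
cat > fit.py <<'E'
from poses import *
from scipy.optimize import least_squares
def fit(v,p,T,rows,sd=.003):
    B=np.array([[.003,0,.075],[.015,0,.025],[.011,0,.020],[.011,0,-.05]])
    def f(x):
        d,th,ds=x; Q=R.from_euler('y',th)
        return np.r_[proj(v,p+T.apply(Q.apply(B)+[d,0,ds]))[:,1]-rows,ds/sd]
    r=least_squares(f,[0,0,0],x_scale=[.001,.01,.001]);return r.x,r.fun
E
python3 - <<'E'
from fit import *
import pickle
v=pickle.load(open('w4.pkl','rb'));s=bot.read_state()
T=R.from_quat(s['tool_rot']);p=np.array(s['ee_pos'])
for sd in(.002,.005,.02):
    x,f=fit(v,p,T,np.array([192.3,207.5,219,310.5]),sd)
    foot=p+T.apply([x[0],0,x[2]]+R.from_euler('y',x[1]).apply([0,0,.075]))
    print(x[0],np.degrees(x[1]),x[2],f.round(1),'foot',foot)
o=onplane(v,[[252.5,192.3]],.095)[0];print('foot edge ray at z.095',o)
for nm in('top','scene'):
    u=grab(nm);pickle.dump(u,open(nm+'4.pkl','wb'))
    print(nm,proj(u,[p-[0,0,.075],p+[0,0,.05],[.6127,-.1945,.08]]))
    x,y=proj(u,[p])[0].astype(int);
    cv2.imwrite(f'pics/{nm}4.png',cv2.resize(u['px'][max(0,y-60):y+60,max(0,x-80):x+80],None,fx=4.5,fy=4.5,interpolation=cv2.INTER_CUBIC));print(x,y)
E
```

```text
4.120989010428848e-05 4.707597807402593 0.0005393997936196092 [ 0.5  0.2 -0.9  0.2  0.3] foot [ 0.61373453 -0.18110627  0.09313545]
-0.00065316586680658 5.036333980413242 0.0018465293066071877 [ 0.3  0.4 -0.8  0.1  0.4] foot [ 0.61367554 -0.1813292   0.09185805]
-0.0014252394195708538 5.402124790459057 0.0033003460869841434 [ 0.1  0.5 -0.7  0.1  0.2] foot [ 0.61360997 -0.18157705  0.09044021]
foot edge ray at z.095 [ 0.61549348 -0.17761704  0.095     ]
top [[360.05325754 180.80353531]
 [373.36468918 168.61771474]
 [361.14708326 181.65248439]]
367 173
scene [[289.84374866 243.93843754]
 [292.28054916 200.6565148 ]
 [291.13049017 249.4301438 ]]
291 218
```

View pics/scene4.png

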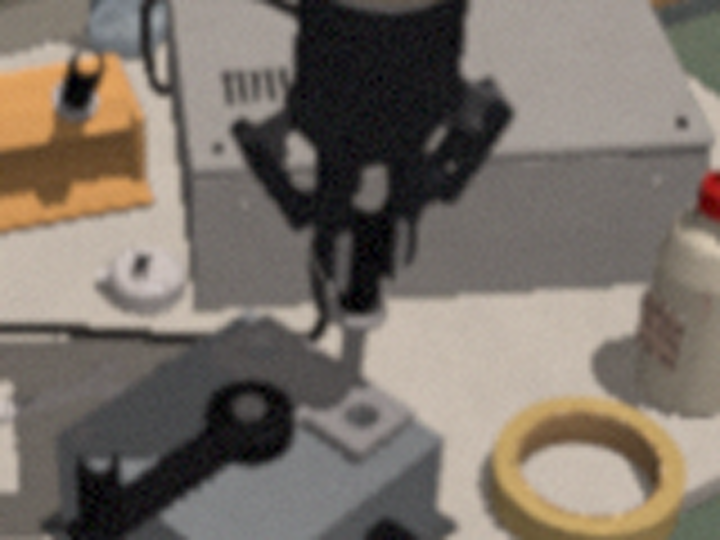

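The scene crop shows the rod held and leaning slightly: its foot at (350,370) is left of hole B at (362,415), and the fit gives a lean of about 6°. I'll straighten it and put its foot over hole B.

```bash
cat >> fit.py <<'E'
def insertpose(hole,zfoot,d,th,ds,yaw=-14.):
    Q=down(yaw)*R.from_euler('y',-th)
    off=np.array([d,0,ds])+R.from_euler('y',th).apply([0,0,.075])
    return np.array([hole[0],hole[1],zfoot])-Q.apply(off),Q
E
python3 - <<'E'
from fit import *
P,Q=insertpose([.6127,-.1945],.090,-.0003,np.radians(4.8),.001)
print(P,Q.as_quat());plan([(0,P,Q,3)])
E
```

```text
[ 0.61279257 -0.19412874  0.16597139] [ 0.78731953  0.61512144 -0.03299847  0.02578123]
0 -0.0015 0.0007 0.0007 -0.05 -2.12 0.05; 0 -0.0015 0.0007 0.0008 -0.05 -2.12 0.05; 0 -0.0015 0.0007 0.0008 -0.05 -2.12 0.05; | n 3
```

>>> send_rows --plan "0 -0.0015 0.0007 0.0007 0 -2.1 0; 0 -0.0015 0.0007 0.0007 0 -2.1 0; 0 -0.0015 0.0007 0.0007 0 -2.1 0; 0 0 0 0 0 0 0; 0 0 0 0 0 0 0; 0 0 0 0 0 0 0"

```text
clock: 11.5
ee_pos: [0.6125, -0.1941, 0.1656]
tool_rot: [0.787, 0.616, -0.033, 0.023]
contact_force: [0.1, -0.1, -0.3]
width: 0.0205
finger_force: 58.9
```

Run:
```python
from fit import *
import pickle
v=grab('wrist');pickle.dump(v,open('w5.pkl','wb'))
s=bot.read_state();T=R.from_quat(s['tool_rot']);p=np.array(s['ee_pos']);print(s['clock'],p,T.as_matrix()[:,2])
g=v['px'].max(2).astype(int)
for c in (250,252,254): print(c,[(r,int(g[r,c])) for r in range(184,226)])
for r in (194,198,202,206): print(r,g[r,236:272])
x=[-.0003,np.radians(4.8),.001]
foot=p+T.apply([x[0],0,x[2]]+R.from_euler('y',x[1]).apply([0,0,.075]));print('foot',foot,proj(v,foot),'hole',proj(v,[.6127,-.1945,.08]),'A',proj(v,[.595,-.127,.08]))
B=np.array([[.003,0,.075],[.015,0,.025],[.011,0,.020],[.011,0,-.05]])
print(proj(v,p+T.apply(R.from_euler('y',x[1]).apply(B)+[x[0],0,x[2]])))
```

```text
11.55 [ 0.61232665 -0.19434159  0.16544714] [-0.02353331 -0.07798777 -0.99667652]
250 [(184, 75), (185, 74), (186, 75), (187, 74), (188, 74), (189, 72), (190, 72), (191, 74), (192, 76), (193, 79), (194, 78), (195, 80), (196, 79), (197, 79), (198, 79), (199, 79), (200, 79), (201, 80), (202, 80), (203, 80), (204, 81), (205, 83), (206, 83), (207, 85), (208, 92), (209, 99), (210, 102), (211, 100), (212, 100), (213, 102), (214, 101), (215, 100), (216, 101), (217, 102), (218, 90), (219, 29), (220, 9), (221, 16), (222, 18), (223, 17), (224, 13), (225, 14)]
252 [(184, 75), (185, 73), (186, 73), (187, 73), (188, 76), (189, 72), (190, 73), (191, 72), (192, 77), (193, 79), (194, 81), (195, 81), (196, 81), (197, 78), (198, 79), (199, 80), (200, 80), (201, 81), (202, 80), (203, 81), (204, 81), (205, 82), (206, 82), (207, 84), (208, 90), (209, 103), (210, 101), (211, 100), (212, 101), (213, 101), (214, 101), (215, 101), (216, 100), (217, 99), (218, 84), (219, 27), (220, 14), (221, 17), (222, 17), (223, 14), (224, 16), (225, 17)]
254 [(184, 74), (185, 72), (186, 73), (187, 72), (188, 73), (189, 73)
[... 563 characters left out ...]
184 185 184 186 168 147 107  77  76  79  79  78  80  79  80  79  80
  81  80  81  79  76  79  87 100 130 165 191 198 197 196 196 196 198 200]
202 [187 188 187 187 186 183 153 102  76  78  80  79  78  79  80  78  80  82
  81  80  83  78  79 112 174 197 197 197 199 200 199 197 195 194 194 195]
206 [180 182 185 188 191 188 143  90  77  78  81  78  81  82  83  84  82  81
  81  81  81  80  77  87 163 196 197 197 199 195 198 199 199 198 193 188]
foot [ 0.61197081 -0.19446547  0.08947572] [[250.79831924 196.59697189]] hole [[251.83799114 191.4491028 ]] A [[203.16476842 108.80896387]]
[[250.79433238 192.83936961]
 [250.43040442 207.84048253]
 [250.39609705 218.17083935]
 [249.38992952 310.25642578]]
```

>>> send_rows --plan "0 0.0008 0.0007 0.01 0 0 0; 0 0.0008 0 0.01 0 0 0; 0 0.0008 0 0.01 0 0 0; 0 0 0 0 0 0 0; 0 0 0 0 0 0 0"

```text
clock: 11.97
ee_pos: [0.612, -0.1943, 0.1337]
tool_rot: [0.787, 0.616, -0.034, 0.023]
contact_force: [0.1, 0.0, -1.2]
width: 0.0209
finger_force: 58.9
```

>>> send_rows --plan "0 0.0008 0 0.01 0 0 0; 0 0.0008 0 0.01 0 0 0; 0 0 0 0 0 0 0; 0 0 0 0 0 0 0"

```text
clock: 12.3
ee_pos: [0.6122, -0.1943, 0.1141]
tool_rot: [0.787, 0.616, -0.034, 0.023]
contact_force: [-0.1, 0.5, -1.4]
width: 0.0205
finger_force: 58.9
```

>>> send_rows --plan "0 0.0004 0 0.005 0 0 0; 0 0.0003 0 0.004 0 0 0; 0 0 0 0 0 0 0; 0 0 0 0 0 0 0"

```text
clock: 12.63
ee_pos: [0.6129, -0.1947, 0.1068]
tool_rot: [0.787, 0.616, -0.034, 0.024]
contact_force: [-4.4, -0.5, 11.8]
width: 0.0209
finger_force: 59.8
```

>>> send_rows --plan "0.5 0 0 0 0 0 0; 0.5 0 0 0 0 0 0; 0.5 0 0 0 0 0 0; 0.5 -0.0008 0 -0.01 0 0 0; 0.5 -0.0016 0 -0.02 0 0 0; 0.5 -0.0024 0 -0.03 0 0 0; 0.5 -0.0024 0 -0.03 0 0 0; 0.5 -0.0024 0 -0.03 0 0 0; 0.5 -0.0016 0 -0.02 0 0 0; 0.5 0 0 0 0 0 0"

```text
clock: 13.47
ee_pos: [0.6156, -0.1949, 0.252]
tool_rot: [0.787, 0.616, -0.032, 0.027]
contact_force: [0.5, 0.3, 0.4]
width: 0.0429
finger_force: 0.0
```

Run:
```python
from fit import *
import pickle
vs=pickle.load(open('v0.pkl','rb'));t=vs['top'];sc=vs['scene'];S=.64
print('cable',tri([(t,np.array((470,235))*S),(sc,np.array((452,275))*S)]),tri([(t,np.array((385,184))*S),(sc,np.array((415,242))*S)]))
s=bot.read_state();p=np.array(s['ee_pos']);print(s['clock'],p,s['contact_force'])
v=grab('wrist');pickle.dump(v,open('w6.pkl','wb'))
print(proj(v,[[.6127,-.1945,.155],[.6127,-.1945,.085]])/.64)
top=[.606,.0962,.1275]
P,Q=rodpose(top,-.05,-13,39)
plan([(.5,[.604,-.03,.25],down(-13)*R.from_euler('y',20,degrees=True),5),(.5,P,Q,5)])
plan([(.5,rodpose(top,.05,-13,39)[0],Q,5)],P,Q)
```

```text
cable (array([ 0.67331781, -0.05641273,  0.17418301]), array([0.0235652])) (array([0.71534111, 0.07026653, 0.16417831]), array([0.02041659]))
13.4667 [ 0.61555649 -0.19491698  0.25204446] [0.51569752 0.26268149 0.39116309]
[[386.02506076 290.07242666]
 [387.35851211 249.59754426]]
0.5 0.0313 -0.01 -0.0027 0.03 4.95 -0.17; 0.5 0.0315 -0.0099 0.0 0.03 4.95 -0.17; 0.5 0.0314 -0.0098 0.0028 0.03 4.95 -0.17; 0.5 0.0311 -0.0097 0.0055 0.03 4.95 -0.17; 0.5 0.0305 -0.0096 0.0081 0.03 4.95 -0.17; | n 5
0.5 0.0116 -0.0053 0.022 0.0 3.8 -0.0; 0.5 0.0101 -0.0053 0.0227 0.0 3.8 -0.0; 0.5 0.0085 -0.0053 0.0233 0.0 3.8 -0.0; 0.5 0.007 -0.0053 0.0239 0.0 3.8 -0.0; 0.5 0.0054 -0.0053 0.0243 0.0 3.8 -0.0; | n 5
0.5 0.0 0.0 0.02 0.0 0.0 0.0; 0.5 0.0 0.0 0.02 0.0 0.0 0.0; 0.5 -0.0 -0.0 0.02 0.0 0.0 0.0; 0.5 0.0 0.0 0.02 0.0 0.0 0.0; 0.5 0.0 0.0 0.02 0.0 0.0 0.0; | n 5
```

>>> send_rows --plan "0.5 0.0313 -0.01 -0.0027 0 4.95 -0.17; 0.5 0.0315 -0.0099 0 0 4.95 -0.17; 0.5 0.0314 -0.0098 0.0028 0 4.95 -0.17; 0.5 0.0311 -0.0097 0.0055 0 4.95 -0.17; 0.5 0.0305 -0.0096 0.0081 0 4.95 -0.17; 0.5 0.0116 -0.0053 0.022 0 3.8 0; 0.5 0.01 -0.0053 0.0227 0 3.8 0; 0.5 0.0085 -0.0053 0.0233 0 3.8 0; 0.5 0.007 -0.0053 0.0239 0 3.8 0; 0.5 0.0054 -0.0053 0.0243 0 3.8 0"

```text
clock: 14.35
ee_pos: [0.597, 0.0666, 0.1626]
tool_rot: [0.738, 0.586, 0.262, -0.209]
contact_force: [0.3, -0.1, -0.8]
width: 0.0427
finger_force: 0.0
```

>>> send_rows --plan "0.5 0 0 0 0 0 0; 0.5 0 0 0 0 0 0; 0.5 0 0 0 0 0 0"

```text
clock: 14.6
ee_pos: [0.5977, 0.0652, 0.164]
tool_rot: [0.738, 0.586, 0.26, -0.208]
contact_force: [0.9, -0.1, -0.1]
width: 0.0426
finger_force: 0.0
```

Run:
```python
from fit import *
import pickle
v=grab('wrist');pickle.dump(v,open('w7.pkl','wb'));s=bot.read_state();p=np.array(s['ee_pos']);T=R.from_quat(s['tool_rot']);print(s['clock'],p,T.as_matrix()[:,2])
top=[.606,.0962,.1275];Q=rodpose(top,0,-13,39)[1];B=lambda z:np.array(top)+Q.as_matrix()[:,2]*z
print(proj(v,[B(0),B(.07)])/.64)
im=v['px'].copy()
for q in proj(v,[B(0),B(.07)]): cv2.circle(im,tuple(q.astype(int)),1,(0,0,255),-1)
cv2.imwrite('pics/w7.png',cv2.resize(im[100:340,90:410],(800,600),interpolation=cv2.INTER_CUBIC))
P=rodpose(top,.05,-13,39)[0];plan([(.5,P,Q,6)])
```

```text
14.65 [0.59815542 0.06518853 0.16459107] [ 0.1409498   0.61210014 -0.77811733]
[[394.69011203 336.509388  ]
 [394.68773113 288.20286047]]
0.5 0.0003 0.0001 0.0165 -0.0 0.01 -0.01; 0.5 0.0003 0.0001 0.0165 -0.0 0.01 -0.01; 0.5 0.0003 0.0001 0.0165 -0.0 0.01 -0.01; 0.5 0.0003 0.0001 0.0165 -0.0 0.01 -0.01; 0.5 0.0003 0.0001 0.0165 -0.0 0.01 -0.01; 0.5 0.0003 0.0001 0.0165 -0.0 0.01 -0.01; | n 6
```

View pics/w7.png

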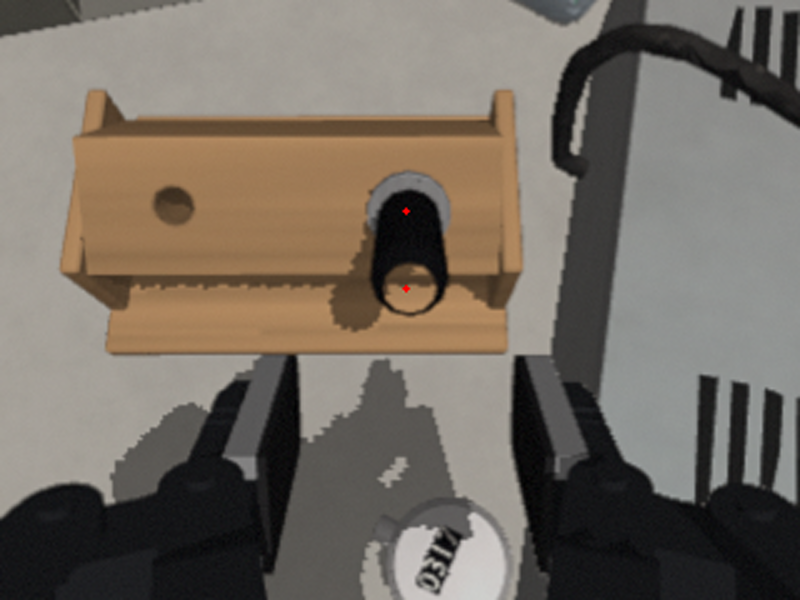

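The predicted rod axis (red dots at (406,288) and (406,211)) falls within about 1 mm of the rod, so I'm gripping it.

>>> send_rows --plan "0.5 0.0003 0.0005 0.0165 0 0 0; 0.5 0.0003 0.0005 0.0165 0 0 0; 0.5 0.0003 0.0005 0.0165 0 0 0; 0.5 0.0003 0 0.0165 0 0 0; 0.5 0.0003 0 0.0165 0 0 0; 0.5 0.0003 0 0.0165 0 0 0; 0.5 0 0 0 0 0 0; 0.5 0 0 0 0 0 0; 0 0 0 0 0 0 0; 0 0 0 0 0 0 0"

```text
clock: 15.48
ee_pos: [0.6134, 0.1273, 0.0886]
tool_rot: [0.738, 0.586, 0.261, -0.208]
contact_force: [-4.5, -1.9, 5.1]
width: 0.0207
finger_force: 58.3
```

>>> send_rows --plan "0 0 0 0 0 0 0; 0 0 0 0 0 0 0; 0 0 0 0 0 0 0; 0 0 0 0 0 0 0"

```text
clock: 15.82
ee_pos: [0.6134, 0.1273, 0.0885]
tool_rot: [0.738, 0.586, 0.261, -0.208]
contact_force: [-2.0, -2.9, 7.2]
width: 0.0208
finger_force: 58.7
```

>>> send_rows --plan "0 -0.0005 0 -0.01 0 0 0; 0 -0.001 0 -0.02 0 0 0; 0 -0.001 0 -0.02 0 0 0; 0 -0.0005 0 -0.02 0 0 0; 0 0 0 0 0 0 0; 0 0 0 0 0 0 0"

```text
clock: 16.32
ee_pos: [0.6032, 0.0815, 0.141]
tool_rot: [0.738, 0.586, 0.261, -0.208]
contact_force: [-0.6, -0.7, -1.4]
width: 0.0206
finger_force: 59.6
```

Run:
```python
from fit import *
s=bot.read_state();print(s['clock'],s['ee_pos'],s['contact_force'],s['width'])
p=np.array(s['ee_pos'])
plan([(0,p+[0.0,-.03,.09],down(-13)*R.from_euler('y',24,degrees=True),3),(0,[.595,-.127,.22],down(-13),6),(0,[.595,-.127,.175],down(-13),2)])
```

```text
16.3167 [0.60316234 0.0814696  0.14097565] [-0.60459881 -0.66879295 -1.39986016] 0.020633721462450544
0 0.0113 0.0023 -0.0294 0.01 -5.0 -0.04; 0 0.0087 0.0023 -0.0303 0.01 -5.0 -0.04; 0 0.006 0.0023 -0.031 0.01 -5.0 -0.04; | n 3
0 -0.0275 0.0054 -0.0102 0.0 -4.0 0.0; 0 -0.0281 0.0054 -0.0083 0.0 -4.0 0.0; 0 -0.0287 0.0054 -0.0063 0.0 -4.0 0.0; 0 -0.029 0.0054 -0.0043 0.0 -4.0 0.0; 0 -0.0293 0.0054 -0.0023 0.0 -4.0 0.0; 0 -0.0293 0.0054 -0.0002 0.0 -4.0 0.0; | n 6
0 0.0 -0.0 0.0225 0.0 -0.0 0.0; 0 0.0 -0.0 0.0225 0.0 -0.0 0.0; | n 2
```

>>> send_rows --plan "0 0.0113 0.0023 -0.0294 0 -5 0; 0 0.0087 0.0023 -0.03 0 -5 0; 0 0.006 0.0023 -0.031 0 -5 0; 0 -0.0275 0.0054 -0.0102 0 -4 0; 0 -0.0281 0.0054 -0.0083 0 -4 0; 0 -0.0287 0.0054 -0.0063 0 -4 0; 0 -0.029 0.0054 -0.0043 0 -4 0; 0 -0.0293 0.0054 -0.0023 0 -4 0; 0 -0.0293 0.0054 0 0 -4 0; 0 0 0 0.02 0 0 0"

```text
clock: 17.15
ee_pos: [0.5969, -0.1285, 0.2003]
tool_rot: [0.782, 0.623, -0.001, 0.002]
contact_force: [0.9, -0.7, -0.5]
width: 0.0207
finger_force: 59.5
```

>>> send_rows --plan "0 0 0 0.015 0 0 0; 0 0 0 0 0 0 0; 0 0 0 0 0 0 0; 0 0 0 0 0 0 0"

```text
clock: 17.48
ee_pos: [0.595, -0.1254, 0.1837]
tool_rot: [0.783, 0.622, -0.001, -0.001]
contact_force: [0.1, -0.1, -1.3]
width: 0.0209
finger_force: 59.5
```

Run:
```python
from fit import *
import pickle
v=grab('wrist');pickle.dump(v,open('w8.pkl','wb'))
s=bot.read_state();T=R.from_quat(s['tool_rot']);p=np.array(s['ee_pos']);print(s['clock'],p,T.as_matrix()[:,2])
B=np.array([[.003,0,.075],[.015,0,.025],[.011,0,.020],[.011,0,-.05]])
print(proj(v,p+T.apply(B)).round(1),'B top',proj(v,[.6127,-.1945,.155]))
g=v['px'].max(2).astype(int)
print('col252',[(r,int(g[r,252])) for r in list(range(180,230))+list(range(296,320,1))])
for r in range(186,214,2): print(r,g[r,230:276:2])
cv2.imwrite('pics/w8.png',cv2.resize(v['px'][100:340,90:410],(800,600),interpolation=cv2.INTER_CUBIC))
```

```text
17.5333 [ 0.59525801 -0.1255738   0.184115  ] [-0.0017261   0.00110235 -0.9999979 ]
[[251.4 200.8]
 [251.1 210.5]
 [251.1 220.5]
 [250.2 300.5]] B top [[300.65025099 319.11363945]]
col252 [(180, 185), (181, 186), (182, 181), (183, 148), (184, 82), (185, 61), (186, 61), (187, 63), (188, 61), (189, 65), (190, 64), (191, 62), (192, 62), (193, 63), (194, 62), (195, 65), (196, 64), (197, 64), (198, 64), (199, 65), (200, 66), (201, 68), (202, 65), (203, 65), (204, 66), (205, 65), (206, 67), (207, 68), (208, 67), (209, 66), (210, 66), (211, 67), (212, 69), (213, 71), (214, 78), (215, 87), (216, 90), (217, 88), (218, 86), (219, 85), (220, 87), (221, 87), (222, 87), (223, 84), (224, 68), (225, 19), (226, 11), (227, 7), (228, 12), (229, 9), (296, 12), (297, 13), (298, 17), (299, 13), (300, 15), (301, 11), (302, 11), (303, 13), (304, 11), (305, 12), (306, 10), (307, 35), (308, 108), (309, 117), (310, 115), (311, 115), (312, 113), (313, 115), (314, 113), (315, 115), (316, 114), (317, 114), (318, 113), (319, 115)]
186 [ 87  86  82  85  83  86  83  76  63  63  61  61  63  61  75 140 183 181
 179 1
[... 602 characters left out ...]
77 178]
200 [169 170 168 171 171 168 139  84  69  72  69  66  70  74  68  75 141 181
 182 184 183 178 176]
202 [171 169 169 169 172 169 165 135  86  63  66  65  67  66  92 126 180 182
 180 182 182 178 176]
204 [169 169 166 167 170 171 167 163  82  64  64  66  66  68  93 175 182 184
 180 180 182 179 176]
206 [156 170 168 168 169 170 169 123  62  63  66  67  68  66  66 160 180 183
 181 178 180 181 177]
208 [143 163 168 167 167 169 170 101  63  66  66  67  66  68  61 150 177 179
 182 180 177 180 179]
210 [144 149 169 168 168 168 170  88  64  65  67  66  68  66  63 132 178 178
 181 181 180 177 180]
212 [146 145 160 168 167 169 168  79  66  67  68  69  68  69  64 113 182 174
 179 182 179 177 179]
```

Run:
```python
from fit import *
import pickle
v=pickle.load(open('w8.pkl','rb'));s=bot.read_state();T=R.from_quat(s['tool_rot']);p=np.array(s['ee_pos'])
for fr in(199.5,201.5):
    x,f=fit(v,p,T,np.array([fr,214,224.3,307]),.003);print(x,np.degrees(x[1]),f.round(1))
x=[x[0],x[1],x[2]]
foot=p+T.apply([x[0],0,x[2]]+R.from_euler('y',x[1]).apply([0,0,.075]));print('foot',foot,proj(v,foot),'hole',proj(v,[.595,-.127,.08]))
P,Q=insertpose([.595,-.127],.09,*x,yaw=-13);print(P);plan([(0,P,Q,3)])
P,Q=insertpose([.595,-.127],.09,x[0],x[1],x[2],yaw=-13)
plan([(0,P-[0,0,.05],Q,5)],P,Q)
```

```text
[-0.00355154  0.0325064   0.00319274] 1.8624797063303604 [ 1.3 -0.8 -1.1  0.6  1.1]
[-0.00288086  0.01804944  0.00144225] 1.0341565970718116 [ 0.6 -0.3 -0.6  0.3  0.5]
foot [ 0.59478234 -0.12697759  0.10768408] [[251.40650268 205.87776595]] hole [[251.84212201 194.04692627]]
[ 0.5956538  -0.12416807  0.16639002]
0 0.0005 0.0 0.0059 -0.04 -0.36 -0.0; 0 0.0005 0.0 0.0059 -0.04 -0.36 -0.0; 0 0.0006 0.0 0.0059 -0.04 -0.36 -0.0; | n 3
0 0.0002 0.0 0.01 0.0 0.0 0.0; 0 0.0002 0.0 0.01 0.0 0.0 0.0; 0 0.0002 0.0 0.01 0.0 0.0 0.0; 0 0.0002 0.0 0.01 0.0 0.0 0.0; 0 0.0002 0.0 0.01 0.0 0.0 0.0; | n 5
```

View pics/w8.png

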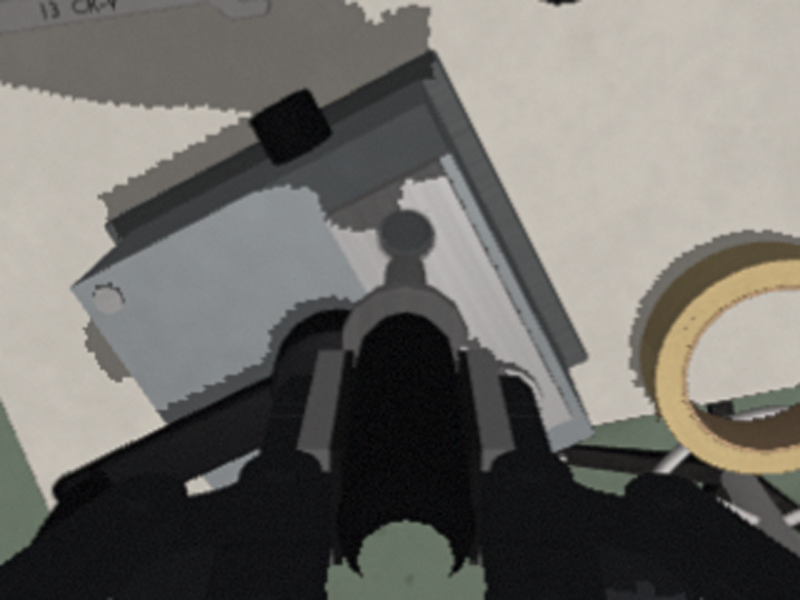

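The wrist crop shows hole A at (406,233), matching the prediction. The foot, near (404,262), is above it, and the rod is within about 1° of upright. Inserting.

>>> send_rows --plan "0 0.0005 0 0.006 0 -0.36 0; 0 0.0005 0 0.006 0 -0.36 0; 0 0.0005 0 0.006 0 -0.36 0; 0 0.0002 0 0.01 0 0 0; 0 0.0002 0 0.01 0 0 0; 0 0 0 0 0 0 0; 0 0 0 0 0 0 0"

```text
clock: 18.12
ee_pos: [0.5945, -0.1243, 0.1445]
tool_rot: [0.783, 0.622, -0.009, 0.004]
contact_force: [0.0, 0.4, -0.8]
width: 0.0206
finger_force: 59.5
```

>>> send_rows --plan "0 0.0002 0 0.01 0 0 0; 0 0 0 0 0 0 0; 0 0 0 0 0 0 0"

```text
clock: 18.37
ee_pos: [0.5948, -0.1244, 0.1351]
tool_rot: [0.783, 0.622, -0.008, 0.004]
contact_force: [-0.5, -0.5, -1.6]
width: 0.0206
finger_force: 59.5
```

>>> send_rows --plan "0 0.0002 0 0.01 0 0 0; 0 0.0002 0 0.01 0 0 0; 0 0 0 0 0 0 0; 0 0 0 0.004 0 0 0; 0 0 0 0 0 0 0; 0 0 0 0 0 0 0"

```text
clock: 18.87
ee_pos: [0.5949, -0.1244, 0.1114]
tool_rot: [0.783, 0.622, -0.008, 0.005]
contact_force: [-0.4, 0.2, -1.1]
width: 0.0204
finger_force: 59.5
```

>>> send_rows --plan "0 0 0 0.005 0 0 0; 0 0 0 0 0 0 0; 0 0 0 0 0 0 0"

```text
clock: 19.12
ee_pos: [0.5956, -0.1247, 0.1069]
tool_rot: [0.783, 0.622, -0.008, 0.005]
contact_force: [2.7, -0.7, 3.1]
width: 0.0206
finger_force: 59.9
```

>>> send_rows --plan "0 0 0 0.002 0 0 0; 0 0 0 0 0 0 0; 0 0 0 0 0 0 0"

```text
clock: 19.37
ee_pos: [0.5964, -0.1252, 0.1066]
tool_rot: [0.783, 0.622, -0.007, 0.006]
contact_force: [-4.0, -2.0, 27.7]
width: 0.0205
finger_force: 62.3
```

>>> send_rows --plan "0.5 0 0 0 0 0 0; 0.5 0 0 0 0 0 0; 0.5 0 0 0 0 0 0; 0.5 0 0 -0.01 0 0 0; 0.5 0 0 -0.02 0 0 0; 0.5 0 0 -0.03 0 0 0; 0.5 0 0 -0.03 0 0 0; 0.5 0 0 -0.03 0 0 0; 0.5 0.02 0 -0.02 0 0 0; 0.5 0.03 0 0 0 0 0"

```text
clock: 20.2
ee_pos: [0.6091, -0.0749, 0.249]
tool_rot: [0.783, 0.621, -0.006, 0.007]
contact_force: [0.4, 0.5, -0.3]
width: 0.0426
finger_force: 0.0
```

>>> send_rows --plan "0.5 0.03 -0.01 0 0 0 0; 0.5 0.03 -0.01 0 0 0 0; 0.5 0.03 -0.01 0 0 0 0; 0.5 0 0 0 0 0 0; 0.5 0 0 0 0 0 0; 0.5 0 0 0 0 0 0"

```text
clock: 20.7
ee_pos: [0.5982, 0.0209, 0.2424]
tool_rot: [0.782, 0.623, -0.008, 0.005]
contact_force: [-0.6, 0.8, 0.2]
width: 0.0427
finger_force: 0.0
```

Run:
```python
from fit import *
s=bot.read_state();print(s['clock'],s['ee_pos'],s['contact_force'])
for nm in('wrist','scene'):
    v=grab(nm);g=v['px'].max(2);m=(g<45).astype('uint8')
    for h in([.595,-.127],[.6127,-.1945]):
        P=proj(v,[[*h,z] for z in(.155,.145,.13,.115,.1,.088,.0825)]);print(nm,P[[0,-1]].round(0).tolist())
        u=(P[0]-P[5]);L=np.linalg.norm(u);u/=L;n=np.array([-u[1],u[0]])
        for q,z in zip(P,(.155,.145,.13,.115,.1,.088,.0825)):
            print(z,' '.join(f'{int(g[tuple(np.clip(np.round(q+n*k)[::-1].astype(int),0,[383,511]))]):3d}' for k in range(-26,27,2)))
```

```text
20.7 [0.59821716 0.02094313 0.24237271] [-0.5981371   0.80276751  0.16085287]
wrist [[284.0, 344.0], [278.0, 294.0]]
0.155  15  16  10   6  10   6  11  62  50 120 135 120 114 114 115 113  64  86 114 115  95  49  31  22  21  17  21
0.145  28  61  48  25  43  68  71  20  12  19  19  11  13  12  13   8  17   5  12  20  20  20  25 113 127 131 130
0.13  15  15 107 116  95  73  71  55  10   6  10   8   5  10  13  12   7  10  18  27  22  23  19  21  24  25  23
0.115  13  11  34 135 133 132 137  84   7   6  11  14  10   8  13   5   6  56 138 117  58  21   3   7  11   5   9
0.1  12   7   9  93 135 134 135 112  16   8  11   6  10  11  10  10  14  50 135 136 112 120  77  65  71  65  64
0.088  13  13   8  56 134 135 122 137  37   4   7   9   7  10  10  10   2  91 136 135 136 137 124 120 120 120 120
0.0825  12  12  15  17 113 133 134 142 115  22  10  14   9   6   6  11  21  71  75 122 136 136 132 121 121 122 121
wrist [[315.0, 394.0], [304.0, 337.0]]
0.155  17  16  18  18  10  15  12  19   9  17  19  18  14  15  17  17  14  18  17  17  17  17  19  15  16  17  21
0.145  14  18  13  14  13  17  18 
[... 1617 characters left out ...]
83 182 180 185 184
0.145  49  16  16  20 117 182 184 168  62 122 178  69  21  37  34  62 178 189 187 186 182 186 184 186 181 184 183
0.13  31  10  23  24 106 146 120  59 145 186 169  61   7  13  21  74 182 188 187 186 188 186 189 186 186 184 180
0.115 107 116 120 121 118 140 144 139 135 140 134  32   8  19  17 105 185 188 186 188 186 186 184 187 187 185 185
0.1  70 112 120 164 166 145 141 144 139 138 118  14  10  22  10 127 189 186 186 188 188 186 192 189 183 182 181
0.088  74  77  69  16  33 123 178 113  73  74  73  45   3  12  15  70 141 163 166 185 189 187 187 188 188 189 183
0.0825 139 138 101  17  24  77 162 124  80  77  70  55  47  28  55 124 140 140 149 177 190 188 188 185 188 189 185
```

```bash
python3 -c "
from workcell import bot
print(bot.sign_off())"
```

```text
the job is handed in; nothing more can be done
None
```

I handed the job in at about 21 s of the 72 s allowed: the isolator handle is at its off stop and both locking rods stand upright in the two holes. The last camera check and the contact forces at insertion put both collars on the hasp plate, but the sign-off returned no verdict.

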